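Pack a filter cartridge label up

TASK

Of the two black filter cartridges lying loose on the bench, take the one whose label faces up and set it down (do not drop it) in the empty pocket of the grey tray, label still up and fully home on the pocket floor; either end may lead. The cartridge lying label down is a reject: leave it, and the cartridge already packed in the tray, where they are.

Things in the scene. Friction and masses are not known exactly. Their poses are not given: they have to be found in the camera images.
- cartridge_label_up: The filter cartridge to pack: a black moulded bar with a small white label on its upper face, lying loose on the bench. Its body is 49 mm wide (x), 206 mm long (y) and 36 mm high (z); small end spigots make it 231 mm over all; 0.24 kg. Origin: centre of its underside; y runs along its length, z points out of the label face (up).
- cartridge_label_down: The reject: the same kind of cartridge lying loose upside down, so that its label is hidden (its z axis points down; the origin is on the face that now lies uppermost, 36 mm above the bench). Leave it alone.
- cartridge_packed: The same kind of cartridge, already packed label up in the tray's far pocket (the one farther from the robot). Origin: centre of its underside, z up. Leave it alone.
- tray: Grey plastic tray fixed to the bench, 200 mm (x) by 280 mm (y), with two pockets side by side whose long sides run along the tray's y. Floor 6 mm thick, pocket walls 20 mm high above the bench. Each pocket is 65 mm wide and 226 mm long, 8 to 10 mm clear all round a cartridge's body; notches 23 mm wide in the end walls let the spigots stick out, and the long walls have a gap 90 mm long in the middle for the fingers. Origin: on the bench at the tray's centre.
- empty_pocket (a point): Centre of the floor of the empty pocket (the one nearer the robot), 6 mm above the bench; y along the pocket's length, z up. The pocket is centred 50 mm to the -x side of the tray's centre, the packed one 50 mm to the +x side.

How it is judged:
By the outcome, as a careful person would: the job done as asked, in the order asked, and still so for the second after the job is handed in, with the robot touching nothing.
It also fails if it takes over 32 s, if anything falls off the work surface, if the arm or the gripper's body presses on something with over 40 N, if the wrist force passes 120 N, or if a joint passes its speed limit or range.

ROBOT

A 7-joint arm with a two-finger parallel gripper is mounted at the origin on a cart in front of the work surface, level with it; the furniture and walls round the work are solid. World frame = base frame: x ahead of the robot, y to its left, z up, the work surface at z = 0. Lengths are in m, angles in rad, forces in N, time in s.
With the tool pointing down it reaches from about 0.35 to 0.9 m from the base axis. Payload 19.9 kg.
Tool frame: the origin (TCP) lies between the finger pads; the fingertips stand 19 mm ahead of it and the grasp point (between the pads) is the TCP; z points along the fingers, y is the line along which they close (so a half turn about z gives the same grasp; the last joint's range is limited). The gripper opens to 94 mm and grips with 3 to 60 N. Pads are 16 mm wide; open, the fingers measure 119 mm over their backs; the gripper's body (75 mm by 177 mm) begins 78 mm behind the grasp point.
Start: joints at [-1.357, 0.417, -0.01, 1.614, 0.005, 1.111, -0.053], TCP at [0.158, 0.605, 0.224] pointing down, gripper open.
Joint ranges: [-2.81, 2.81], [-0.39, 2.02], [-1.27, 1.25], [0.06, 2.57], [-1.19, 4.33], [0.19, 2], [-2.82, 2.82]. Speed limits (rad/s): [1.89, 1.89, 2.39, 2.39, 3.01, 3.01, 3.01].

INTERFACE

Orientations are given as a 3x3 rotation matrix whose columns are the frame's x, y, z axes.
In Python, from plant import manip gives the robot as it stands. The module is installed in compiled form; this text tells all that it offers.
- The arm moves only by the shell command python3 -m pendant 'ROWS' [FORCE]. ROWS is JSON, a list of rows, each a list of 3 entries, a list of its own where there are three numbers: the shift along the world's x, y, z in mm, then the turn about the world's z in rad, then the gripper command: -1 is fully open, 1 is shut, values between are in proportion. A call has 1 to 20 rows; each row shifts and turns the commanded pose from where the row before left it; what a row does not reach is not made up. A row lasts 1/12 s, in which the tool goes at most 41.7 mm and 7.16 degrees, less where a joint would pass 70% of its speed; a pose out of reach is approached as far as the arm can. A call with a gripper value outside its range is refused whole. The fingers move at their own pace and stop on an object; FORCE is the grip in N (left out, the last holds). Time passes only in rows, so rows that do not move let the fingers close. It gives the time, the measured TCP pose, the force, the opening and the grip force at its end, in the units of the state.
- manip.observe(): the state, without advancing time (a new reading comes with each control period).
- manip.capture(name): name is "scene" or "top"; returns a dict with "frame" (400x640x3 uint8, red, green, blue), "camera_matrix" (3x3 intrinsics, pixels), "cam_to_world" (4x4, takes a point from camera to world coordinates). Camera axes: x right, y up, looking along -z (the intrinsics and any distortion apply to the point x, -y, -z); pixel columns grow to the right and rows downward; lengths in m; the calibration is good to about 2 mm. A picture is of the moment at which its call begins. There is no depth.
- manip.sign_off(): hands the job in; it is judged then, once.
The state is a dict: "clock": time; "q": joint angles; "dq": joint speeds; "effort": joint torques, N m; "ee_pos": TCP position; "ee_rot": TCP orientation; "force": force on the tool from outside, world axes, zero at the start; "ft_torque": the same for the moment, N m; "gripper_width": opening from 0.0 (shut) to 1.0 (fully open); "grasp_force": force on a finger pad.
Only numpy, scipy, OpenCV 4.12 (cv2) and the standard library are available. Lean on these libraries where they do the work, as an engineer would, in place of code of your own. Each camera call takes 0.05 s, during which the arm holds its last target. There are 200 camera calls.

## Working session

There is one attempt and no reset: what is moved stays moved. The work goes in short steps, Python scripts to look and compute and a shell command to move; the robot and the scene stay as the last step left them, time stands still between calls to the robot, and variables do not carry over. Pictures are saved under pics/ and viewed, at most 10 in all, crops included, and the job is handed in when it is done.

```bash
mkdir -p pics; cat > h.py <<'E'
import numpy as np,cv2
from plant import manip
def cap(n,f):
    c=manip.capture(n); cv2.imwrite(f,c["frame"][:,:,::-1]); np.savez(f+'.npz',K=c["camera_matrix"],T=c["cam_to_world"]); return c
def px2w(f,uv,z):
    d=np.load(f+'.npz'); r=np.linalg.inv(d['K'])@[uv[0],uv[1],1]; r=d['T'][:3,:3]@(r*[1,-1,-1]); o=d['T'][:3,3]
    return o+r*(z-o[2])/r[2]
E
python3 - <<'E'
from h import *
for n in("scene","top"): c=cap(n,f'pics/{n}0.png'); print(c["camera_matrix"],c["cam_to_world"],c.keys())
s=manip.observe();print(s["clock"],s["ee_pos"],s["ee_rot"],s["gripper_width"],s["force"])
E
```

```text
[[462.33909519   0.         321.87787292]
 [  0.         462.33909519 202.11955356]
 [  0.           0.           1.        ]] [[ 0.63736463  0.55141976 -0.53824027  0.03439482]
 [-0.77040915  0.46993959 -0.43084395 -0.3715168 ]
 [ 0.01536454  0.68926992  0.7243417   0.75143597]
 [ 0.          0.          0.          1.        ]] dict_keys(['frame', 'camera_matrix', 'cam_to_world'])
[[451.31824068   0.         317.10649824]
 [  0.         451.31824068 189.69065219]
 [  0.           0.           1.        ]] [[ 0.00885379  0.98315442 -0.18256228  0.35360027]
 [-0.99937159  0.01496636  0.03213154  0.05474115]
 [ 0.03432256  0.18216307  0.98266911  1.07462626]
 [ 0.          0.          0.          1.        ]] dict_keys(['frame', 'camera_matrix', 'cam_to_world'])
0.1 [0.1580675  0.60438038 0.22392674] [[-9.67474866e-01  2.52967104e-01 -1.66180784e-04]
 [ 2.52967140e-01  9.67474334e-01 -1.01911475e-03]
 [-9.70268633e-05 -1.02800618e-03 -9.99999467e-01]] 0.9973915914743534 [ 0.0966444  -0.14457831  0.1231454 ]
```

View pics/top0.png

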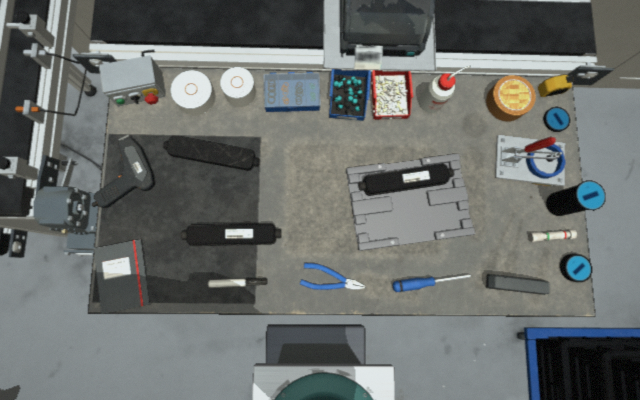

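View pics/scene0.png

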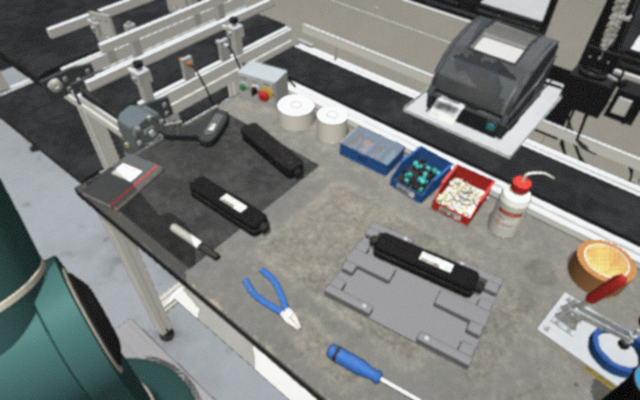

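The top view shows the label-up cartridge at about (232,233) with its label at (238,233). The reject is at (210,152). The tray spans (347–474, 153–250), with the empty pocket's centre near (415,208) and the packed cartridge at (407,178). The scene view agrees. I'll enlarge these areas.

```bash
python3 - <<'E'
from h import *
im=cv2.imread('pics/top0.png')
a=cv2.resize(im[205:265,170:300],None,fx=6,fy=5,interpolation=cv2.INTER_CUBIC)
b=cv2.resize(im[145:255,340:480],(780,613),interpolation=cv2.INTER_CUBIC)[:590]
cv2.imwrite('pics/a.png',cv2.resize(im[205:265,170:300],None,fx=6,fy=6,interpolation=cv2.INTER_CUBIC)); cv2.imwrite('pics/b.png',cv2.resize(im[145:255,340:482],None,fx=5,fy=5,interpolation=cv2.INTER_CUBIC))
d=np.load('pics/top0.png.npz')
def w2p(p):
    c=d['T'][:3,:3].T@(np.array(p)-d['T'][:3,3])*[1,-1,-1]; u=d['K']@c; return u[:2]/u[2]
print(w2p([.158,.605,.224]),w2p([0,0,0]))
E
```

```text
[-17.90417481 385.22829251] [323.78267482 436.98705457]
```

View pics/a.png

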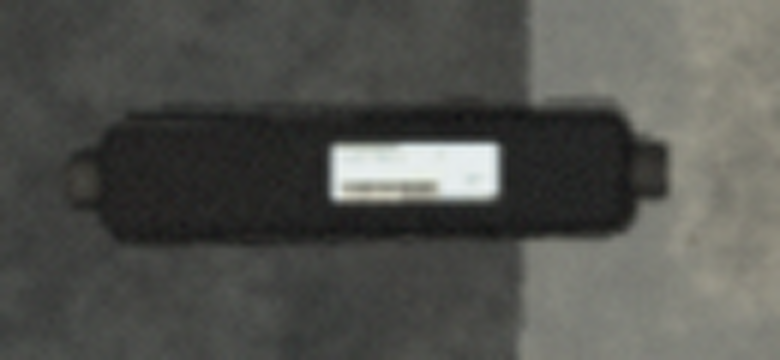

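View pics/b.png

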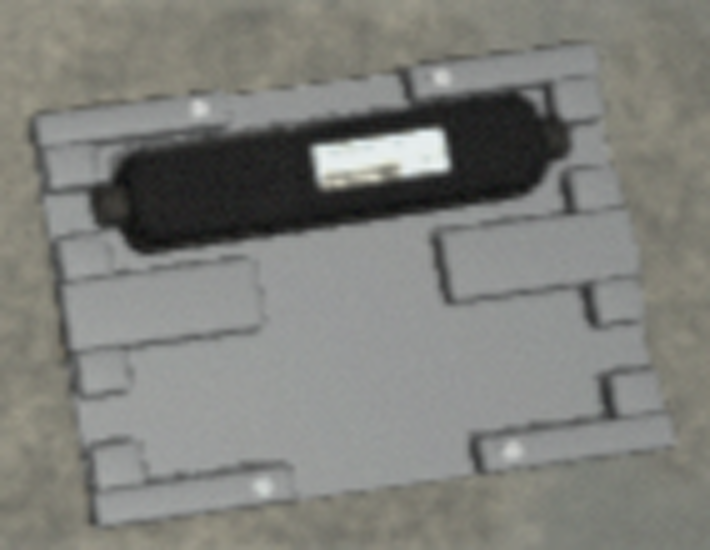

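The crops are clear.
- **Cartridge (×6, offset 170,205):** spigot tips at (66,180) and (667,170), and body edges at about v=110 and v=236.
- **Tray (×5, offset 340,145):** wall-top corners at (36,115), (597,42), (672,442) and (97,523).

```bash
python3 - <<'E'
from h import *
f='pics/top0.png'
A=lambda u,v,z:px2w(f,(170+(u+.5)/6-.5,205+(v+.5)/6-.5),z)
B=lambda u,v,z:px2w(f,(340+(u+.5)/5-.5,145+(v+.5)/5-.5),z)
l,r=A(66,180,.018),A(667,170,.018);print('spig',l,r,np.linalg.norm(l-r),(l+r)/2, 'yaw of len',np.arctan2(*(-(l-r)[:2]*[1,-1])) )
l,r=A(100,180,.03),A(636,172,.03);print('body',np.linalg.norm(l-r),(l+r)/2)
t,b=A(368,108,.036),A(368,237,.036);print('edges',t,b,t-b)
c=[B(36,115,.02),B(597,42,.02),B(672,442,.02),B(97,523,.02)]
print(np.array(c),'ctr',np.mean(c,0));
L=(c[0]+c[3]-c[1]-c[2])/2;S=(c[0]+c[1]-c[2]-c[3])/2
print(np.linalg.norm(L),np.linalg.norm(S),'yaw',np.arctan2(-L[0],L[1]),np.arctan2(S[1],S[0]))
ang=np.arctan2(-L[0],L[1]);print('pocket',np.mean(c,0)[:2]-.05*np.array([np.cos(ang),np.sin(ang)]))
p=[B(94,206,.024),B(570,138,.024)];print('packed',np.linalg.norm(p[0]-p[1]),np.mean(p,0))
R=manip.observe()["ee_rot"];print('tool y yaw',np.arctan2(R[1,1],R[0,1]))
E
```

```text
spig [0.43937994 0.33550773 0.018     ] [0.44598463 0.10419737 0.018     ] 0.23140463176961937 [0.44268228 0.21985255 0.018     ] yaw of len 0.02854560285630426
body 0.20403295303268598 [0.44129137 0.21748903 0.03      ]
edges [0.46675387 0.21805276 0.036     ] [0.41767571 0.2159189  0.036     ] [0.04907816 0.00213386 0.        ]
[[ 0.60465722 -0.05072256  0.02      ]
 [ 0.6459135  -0.32555277  0.02      ]
 [ 0.45103008 -0.35184401  0.02      ]
 [ 0.41008711 -0.07859371  0.02      ]] ctr [ 0.52792198 -0.20167826  0.02      ]
0.2771051019631824 0.1966008771331949 yaw 0.14886706566153335 0.13818644221766346
pocket [ 0.47847499 -0.20909415]
packed 0.23366146024624607 [ 0.5782026  -0.19322834  0.024     ]
tool y yaw 1.3150503032503988
```

```bash
python3 -m pendant '[[[19,-25.8,-6],-0.086,-1],[[19,-25.8,-6],-0.086,-1],[[19,-25.8,-6],-0.086,-1],[[19,-25.8,-6],-0.086,-1],[[19,-25.8,-6],-0.086,-1],[[19,-25.8,-6],-0.086,-1],[[19,-25.8,-6],-0.086,-1],[[19,-25.8,-6],-0.086,-1],[[19,-25.8,-6],-0.086,-1],[[19,-25.8,-6],-0.086,-1],[[19,-25.8,-6],-0.086,-1],[[19,-25.8,-6],-0.086,-1],[[19,-25.8,-6],-0.086,-1],[[19,-25.8,-6],-0.086,-1],[[19,-25.8,-6],-0.086,-1],[[0,0,0],0,-1],[[0,0,0],0,-1]]'
python3 - <<'E'
from h import *
c=cap("top",'pics/t1.png');s=cap("scene",'pics/s1.png')
x=manip.observe();R=x["ee_rot"];print(x["ee_pos"],np.arctan2(R[1,1],R[0,1]),x["q"])
cv2.imwrite('pics/c1.png',cv2.resize(cv2.imread('pics/s1.png')[100:330,120:400],None,fx=2.6,fy=2.6,interpolation=cv2.INTER_CUBIC))
E
```

```text
clock: 1.52
ee_pos: [0.4436, 0.2161, 0.134]
ee_rot: [[-0.022, 1.0, -0.001], [1.0, 0.022, -0.001], [-0.001, -0.001, -1.0]]
force: [0.4, 0.6, 0.8]
gripper_width: 1.001
grasp_force: 0.0
[0.44274065 0.21817855 0.13433949] 0.026353334463993492 [-0.86816366  0.3183923   0.40929073  2.02980858 -0.17058726  0.82583882
 -0.33470726]
```

View pics/c1.png

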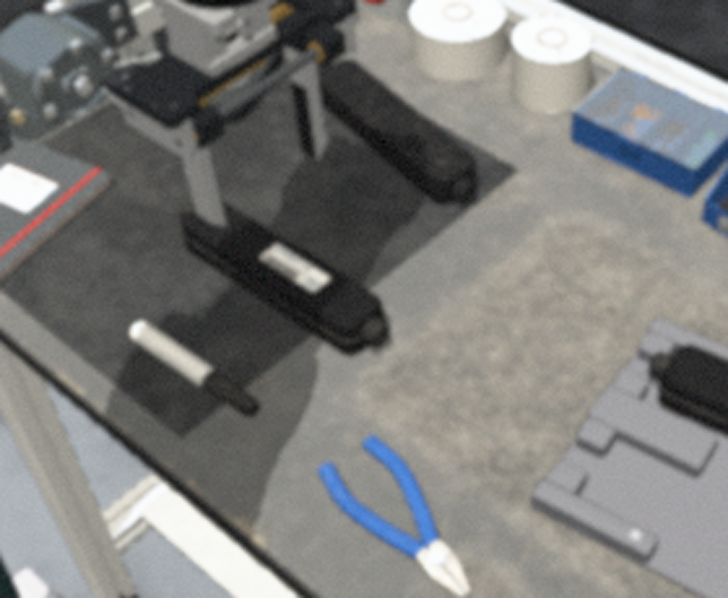

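The fingers straddle the cartridge, tips at (210,215) and (315,150) in the crop, with the label at (295,268). I'll descend and grip.

```bash
python3 -m pendant '[[[0,0,-14],0,-1],[[0,0,-14],0,-1],[[0,0,-14],0,-1],[[0,0,-14],0,-1],[[0,0,-14],0,-1],[[0,0,-14],0,-1],[[0,0,-14],0,-1],[[0,0,-12],0,-1],[[0,0,0],0,-1],[[0,0,0],0,-1],[[0,0,0],0,0.3],[[0,0,0],0,0.3],[[0,0,0],0,0.3],[[0,0,0],0,0.3],[[0,0,0],0,0.3],[[0,0,0],0,0.3],[[0,0,0],0,0.3]]' 25
```

```text
clock: 3.03
ee_pos: [0.4431, 0.2177, 0.0245]
ee_rot: [[-0.025, 1.0, -0.0], [1.0, 0.025, 0.0], [0.0, -0.0, -1.0]]
force: [0.5, 0.3, -0.5]
gripper_width: 0.542
grasp_force: 0.0
```

```bash
python3 -m pendant '[[[0,0,0],0,0.6],[[0,0,0],0,0.6],[[0,0,0],0,0.6],[[0,0,0],0,0.6],[[0,0,0],0,0.6],[[0,0,0],0,0.6]]' 30; python3 -m pendant '[[[0,0,8],0,0.6],[[0,0,16],0,0.6],[[0,0,16],0,0.6],[[0,0,16],0,0.6],[[0,0,16],0,0.6],[[0,0,16],0,0.6],[[0,0,8],0,0.6],[[0,0,0],0,0.6],[[0,0,0],0,0.6]]'
python3 - <<'E'
from h import *
cap("top",'pics/t2.png');cap("scene",'pics/s2.png')
a=cv2.imread('pics/t2.png')[190:270,150:310];b=cv2.imread('pics/s2.png')[100:260,120:360]
cv2.imwrite('pics/c2.png',cv2.vconcat([cv2.resize(a,(600,300)),cv2.resize(b,(600,300))]))
E
```

```text
clock: 3.53
ee_pos: [0.4431, 0.2177, 0.0245]
ee_rot: [[-0.025, 1.0, -0.0], [1.0, 0.025, -0.0], [-0.0, -0.0, -1.0]]
force: [-1.8, 0.1, 5.2]
gripper_width: 0.519
grasp_force: 30.0
clock: 4.28
ee_pos: [0.443, 0.2178, 0.1203]
ee_rot: [[-0.025, 1.0, 0.0], [1.0, 0.025, 0.0], [0.0, 0.0, -1.0]]
force: [-1.0, -0.1, -1.6]
gripper_width: 0.518
grasp_force: 30.0
```

View pics/c2.png

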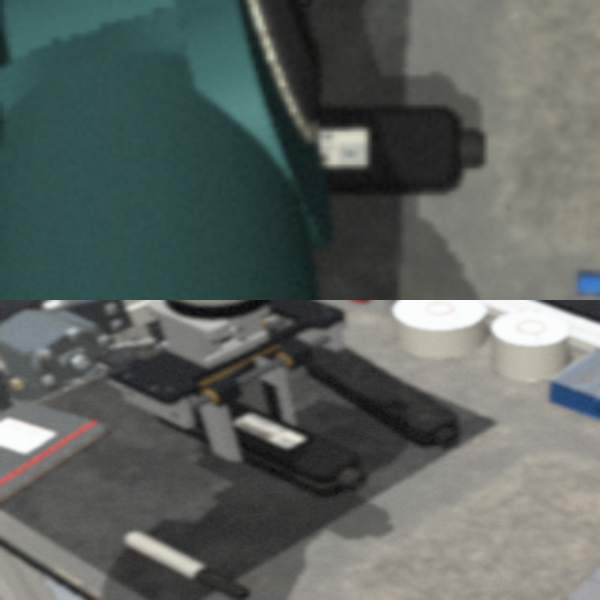

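The cartridge is held level with its label up: label at (345,147), spigot tip at (485,150) in the upper half. I'll carry it over the pocket.

```bash
python3 -m pendant '[[[1,-14,0],0.003,0.6],[[2.5,-30,0],0.009,0.6],[[2.5,-30,0],0.009,0.6],[[2.5,-30,0],0.009,0.6],[[2.5,-30,0],0.009,0.6],[[2.5,-30,0],0.009,0.6],[[2.5,-30,0],0.009,0.6],[[2.5,-30,0],0.009,0.6],[[2.5,-30,0],0.009,0.6],[[2.5,-30,0],0.009,0.6],[[2.5,-30,0],0.009,0.6],[[2.5,-30,0],0.009,0.6],[[2.5,-30,0],0.009,0.6],[[2.5,-30,0],0.009,0.6],[[2.5,-24,0],0.006,0.6],[[0,0,0],0,0.6],[[0,0,0],0,0.6],[[0,0,0],0,0.6]]'
python3 - <<'E'
from h import *
cap("top",'pics/t3.png');cap("scene",'pics/s3.png')
x=manip.observe();R=x["ee_rot"];print(x["ee_pos"],np.arctan2(R[1,1],R[0,1]))
print(px2w('pics/t2.png',(279.3-.4,229.6),.114), 'expect', .2178-.1155)
a=cv2.imread('pics/t3.png')[140:260,330:490];b=cv2.imread('pics/s3.png')[200:380,300:540]
cv2.imwrite('pics/c3.png',cv2.hconcat([cv2.resize(a,(400,300),interpolation=2),cv2.resize(b,(400,300),interpolation=2)]))
E
```

```text
clock: 5.88
ee_pos: [0.4787, -0.2098, 0.1196]
ee_rot: [[-0.15, 0.989, -0.002], [0.989, 0.15, 0.0], [0.001, -0.001, -1.0]]
force: [1.2, 0.9, -2.3]
gripper_width: 0.518
grasp_force: 30.0
[ 0.4790335  -0.20926467  0.11999081] 0.1522322998895944
[0.44458558 0.10379189 0.114     ] expect 0.10229999999999999
```

View pics/c3.png

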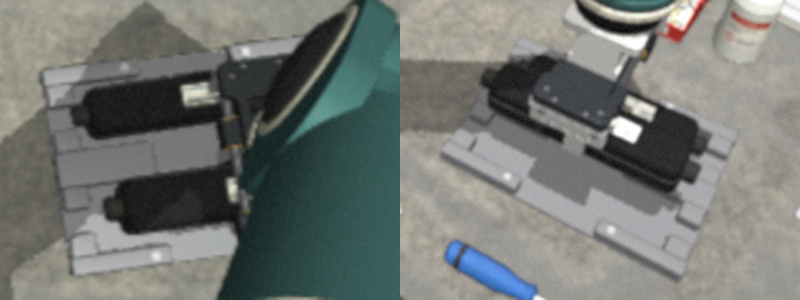

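It hangs parallel over the empty pocket, left spigot at (112,208) in line with the tray's notch at (70,195) once height is allowed for. Measured position agrees within about 1 mm. Descending, with slow steps at the end.

```bash
python3 -m pendant '[[[0,-1,-10],-0.003,0.6],[[0,0,-14],0,0.6],[[0,0,-14],0,0.6],[[0,0,-14],0,0.6],[[0,0,-12],0,0.6],[[0,0,-8],0,0.6],[[0,0,-4],0,0.6],[[0,0,-4],0,0.6],[[0,0,-3],0,0.6],[[0,0,-2],0,0.6],[[0,0,0],0,0.6],[[0,0,0],0,0.6]]'
```

```text
clock: 6.98
ee_pos: [0.4793, -0.2114, 0.0357]
ee_rot: [[-0.147, 0.989, 0.0], [0.989, 0.147, -0.0], [-0.0, 0.0, -1.0]]
force: [0.4, 0.4, -2.3]
gripper_width: 0.517
grasp_force: 30.0
```

```bash
python3 -m pendant '[[[0,0,-1.5],0,0.6],[[0,0,-1.5],0,0.6],[[0,0,-1],0,0.6],[[0,0,-0.6],0,0.6],[[0,0,0],0,0.6],[[0,0,0],0,0.6]]'
```

```text
clock: 7.48
ee_pos: [0.4791, -0.2114, 0.0308]
ee_rot: [[-0.147, 0.989, -0.0], [0.989, 0.147, -0.0], [-0.0, -0.0, -1.0]]
force: [-0.3, -0.5, -2.1]
gripper_width: 0.522
grasp_force: 30.0
```

```bash
python3 -m pendant '[[[0,0,-0.5],0,0.6],[[0,0,-0.3],0,0.6],[[0,0,0],0,0.6],[[0,0,0],0,0.6]]'
```

```text
clock: 7.82
ee_pos: [0.4792, -0.2114, 0.0305]
ee_rot: [[-0.147, 0.989, 0.0], [0.989, 0.147, 0.0], [0.0, 0.0, -1.0]]
force: [-2.5, 0.6, 10.2]
gripper_width: 0.52
grasp_force: 30.0
```

Contact with the floor (10 N) at the expected height. Next I'll release, rise straight up and move clear to look.

```bash
python3 -m pendant '[[[0,0,0.3],0,0.35],[[0,0,0],0,0.2],[[0,0,0],0,-0.2],[[0,0,0],0,-0.6],[[0,0,0],0,-0.6],[[0,0,0],0,-0.6],[[0,0,0],0,-0.6],[[0,0,0],0,-0.6],[[0,0,5],0,-0.6],[[0,0,12],0,-0.6],[[0,0,16],0,-0.6],[[0,0,16],0,-0.6],[[0,0,16],0,-0.6],[[0,0,16],0,-0.6],[[0,0,16],0,-0.6],[[0,0,16],0,-0.6],[[0,0,16],0,-0.6]]'
python3 -m pendant '[[[-5,25,5],0,-0.6],[[-5,30,5],0,-0.6],[[-5,30,5],0,-0.6],[[-5,30,5],0,-0.6],[[-5,30,5],0,-0.6],[[-5,30,5],0,-0.6],[[-5,30,0],0,-0.6],[[0,30,0],0,-0.6],[[0,30,0],0,-0.6],[[0,30,0],0,-0.6],[[0,20,0],0,-0.6],[[0,0,0],0,-0.6],[[0,0,0],0,-0.6]]'
python3 - <<'E'
from h import *
cap("top",'pics/t4.png');cap("scene",'pics/s4.png')
a=cv2.imread('pics/t4.png')[140:260,330:490];b=cv2.imread('pics/s4.png')[200:380,300:540]
cv2.imwrite('pics/c4.png',cv2.hconcat([cv2.resize(a,(400,300),interpolation=2),cv2.resize(b,(400,300),interpolation=2)]))
E
```

```text
clock: 9.23
ee_pos: [0.479, -0.2115, 0.1612]
ee_rot: [[-0.147, 0.989, 0.001], [0.989, 0.147, -0.0], [-0.0, 0.001, -1.0]]
force: [-0.1, -0.5, 0.0]
gripper_width: 0.798
grasp_force: 0.0
clock: 10.32
ee_pos: [0.4441, 0.1041, 0.1901]
ee_rot: [[-0.149, 0.989, 0.001], [0.989, 0.149, 0.0], [-0.0, 0.001, -1.0]]
force: [-0.1, -0.2, 0.1]
gripper_width: 0.8
grasp_force: 0.0
```

View pics/c4.png

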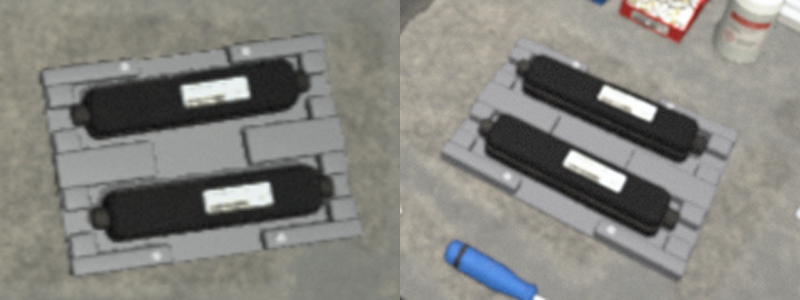

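The cartridge lies label up in the near pocket, centre about (213,203) in the left half. Its spigots sit in the notches at (98,217) and (327,187), level and parallel with the packed cartridge, which hasn't moved. The arm is clear.

```bash
python3 -c "
from plant import manip
print(manip.sign_off())"
```

```text
the job is handed in; nothing more can be done
None
```

The label-up cartridge was set down label up on the floor of the empty tray pocket and the job handed in at about 10 s; the reject and the packed cartridge were never touched.

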